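# Swap the grinder's tops and hold the twist lid half way

### The arm

A 7-joint arm with a two-finger parallel gripper is mounted at the origin on the work surface. World frame = base frame: x ahead of the robot, y to its left, z up, the work surface at z = 0. Lengths are in mm, angles in degrees, forces in N, time in s.
With the tool pointing down it reaches from about 350 to 900 mm from the base axis. Payload 19.9 kg.
Tool frame: the origin (TCP) lies between the finger pads; the fingertips stand 8 mm ahead of it and the grasp point (between the pads) lies 11 mm behind it; y points along the fingers, x is the direction in which the jaws open and shut, and the axes are right-handed (so a half turn about y gives the same grasp; the last joint's range is limited). The gripper opens to 94 mm and grips with 3 to 60 N. Pads are 16 mm wide; open, the fingers measure 119 mm over their backs; the gripper's body (75 mm by 177 mm) begins 78 mm behind the grasp point.
Start: joints at [-73.654, 23.915, -0.59, 92.452, 0.269, 63.638, -3.037], TCP at [200.623, 591.904, 213.425] pointing down, gripper open.
Joint ranges: [-161.28, 161.28], [-22.2, 115.67], [-73.04, 71.86], [3.21, 147.25], [-68.34, 248.33], [10.77, 114.83], [-161.83, 161.83]. Speed limits (degrees/s): [108.29, 108.29, 136.94, 136.94, 172.46, 172.46, 172.46].

### API

Orientations are given as [roll, pitch, yaw] about the fixed x, y, z axes, in that order (R = Rz(yaw) Ry(pitch) Rx(roll)).
In Python, from station import env, cams, models gives the robot as it stands. The module is installed in compiled form; this text tells all that it offers.
- The arm moves only by the shell command python3 -m inch 'ROWS' [OPENING]. ROWS is JSON, a list that holds one entry, the list of rows, each a list of 6 numbers: the shift along the tool's x, y, z in mm, then the turn, a rotation vector about the tool's x, y, z in degrees. A call has 1 to 20 rows; each row shifts and turns the commanded pose from where the row before left it, along the tool's axes as they then stand; what a row does not reach is not made up. A row lasts 1/10 s, in which the tool goes at most 50 mm and 8.59 degrees, less where a joint would pass 70% of its speed; a pose out of reach is approached as far as the arm can. A call is refused whole if a number of a shift passes 50 or a number of a turn 8.59, either way. A call with a gripper value outside its range is refused whole. OPENING is the gripper command: -1 is shut, 1 is fully open, values between are in proportion, set as the call begins (- or left out, the last holds). The fingers move at their own pace and stop on an object; the grip force is fixed at half the most. Time passes only in rows, so rows that do not move let the fingers close. It gives the time, the measured TCP pose, the force and the opening at its end, in the units of the state.
- env.observe(): the state, without advancing time (a new reading comes with each control period).
- cams.snapshot(name): name is "side" or "top" or "wrist"; returns a dict with "frame" (480x640x3 uint8, red, green, blue), "intrinsics" (3x3 intrinsics, pixels), "origin" and "rotation" of the camera in the world. Camera axes: x right, y down, z forward; pixel columns grow to the right and rows downward; lengths in mm; the calibration is good to about 2 mm. A picture is of the moment at which its call begins. There is no depth.
- env.job_done(): hands the job in, once; it reports no verdict.
Trained networks look in a picture, given as the dict that the camera call returned (one of the last four; its "shot" number tells which), for a name from the list of things; names that differ only in an ending like _2 or _b are one class to them, and where a whole thing is asked for, a point or a joint stands for the part that bears it (a point fixed in the world has none). Each returns a list of dicts, best first, with "confidence" (0 to 1); they miss things now and then, are a little off and sometimes report something else, mostly with a low value. They report only what shows in the picture. A call takes as long as a camera call.
- models.recognise(name, picture): "position" ([x, y, z] in mm, in the coordinates of the camera as it stood for that picture, good to about 4 mm: the middle of the surface that is visible of it).
- models.tip_of(name, picture): "position" ([x, y, z] in mm, in the coordinates of the camera as it stood for that picture, good to about 4 mm: a listed point, or the origin of a listed thing).
The state is a dict: "time": time; "joints": joint angles; "joint_vel": joint speeds; "tau": joint torques, N m; "ee_pos": TCP position; "tool_rot": TCP orientation; "wrist_force": force on the tool from outside, world axes, zero at the start; "wrist_torque": the same for the moment, N m; "gripper_width": opening from 0.0 (shut) to 1.0 (fully open).
Only numpy, scipy, OpenCV 4.12 (cv2) and the standard library are available. Lean on these libraries where they do the work, as an engineer would, in place of code of your own. Each camera call takes 0.05 s, during which the arm holds its last target.

### The job

Swap the two tops of the grinder: the bar-handled twist lid lies in the green dish and must come out of it, and the round-knobbed dust cap on the grinder's mouth goes into the dish in its place, lying flat and let go. Then set the twist lid into the grinder's mouth with its bar in line with the two slots so that it sits fully down, turn it clockwise (seen from above) until the bar points at the middle ribs, about half way to the latch, and finish still gripping and holding it there against its spring; the latch must never click. Leave the dish and everything else on the counter where they are.

Things in the scene. Friction and masses are not known exactly. Their poses are not given: they have to be found in the camera images.
- grinder: electric grinder fixed to the counter, grey upright body 104 mm across (foot 124 mm) with a steel mouth on top and black outside ribs, dust cap on it at the start. Origin at the centre of its underside, z up; the mouth's two entry slots are at its own +x and -x. Which of grinder and dish stands left or right varies
- mouth (a point): centre of the mouth's rim face, 113 mm above the counter, axes as the grinder's. Hole 78 mm across, 16 mm deep clear; two slots 17 mm wide at +x and -x, open out to 47 mm from the axis. Lugs let in by the slots turn clockwise (seen from above) under the 6 mm flange. Two outside ribs mark the middle position, 44 degrees clockwise of the slots
- latch_pin (a point): sprung steel pin on the black latch post of the grinder, 58 mm from its axis, 84 degrees clockwise of the +x slot; pin top 120 mm above the counter, post out to 68 mm from the axis. The lid's tips click past it if turned too far
- carrier (a joint): rad: turn of the sprung ring in the mouth that the lid's lugs push; 0 at rest, grows clockwise. Moves once the lid has turned about 0.07 rad from the slots, then one to one with it. Spring 0.03 N m at 0, rising 0.06 N m per rad, turns the lid back if let go. Middle ribs: 0.70. Latch pin touched at 1.27, clicks at 1.35 to 1.4
- lid_grip (a point): point in the bar of the twist lid, on its axis, 44 mm above the lid's underside, 22 mm above its disc, 14 mm below the bar's top; z up, x along the bar. Black, 130 g: bar 70 long, 14 wide, 36 mm tall on a disc 100 mm across, 6 thick. In the dish, plug down, at the start; fully seated in the grinder this point is 141 mm above the counter
- lid_foot (a point): centre of the twist lid's underside, axes as lid_grip. Plug 74 mm across and 16 mm deep below the disc; two lugs 12 mm wide, 2 to 8 mm above the underside, stick out of it to 45 mm from the axis under the two ends of the bar (+x, -x); tips on the disc's rim reach 56 mm there. Either way round fits
- cap_grip (a point): point in the knob of the dust cap, on its axis, 36 mm above the underside, 22 mm above the disc; z up. Black, 90 g, 50 mm tall: plug 68 mm across, 8 deep; disc 100 mm across, 6 thick; round knob 28 mm across, 36 tall. No lugs: it only rests on the mouth, this point 141 mm above the counter
- dish: green ceramic dish, loose, 600 g, 168 mm across the rim, 22 mm tall; flat inner floor about 128 mm across and 5 mm above the counter. Origin at the centre of its underside. Holds the twist lid at the start
- slab: fixed dark stone grinding slab, 300 (its x) by 160 (its y) by 22 mm thick, origin at the centre of its underside, in the middle between grinder and dish. Its half towards the robot is clear, a good place to park something
- muller: bystander: stone muller, a round-topped bar 44 by 120 (its y) by 45 mm, lying on the far half of the slab, origin at the centre of its underside
- spatula: bystander: wooden spatula about 260 mm long, lying beyond the left-hand place (seen from the robot), under 25 mm tall
- ladle: bystander: steel ladle, bowl 76 mm across and 26 mm tall at the origin, 250 mm handle along its -x, lying beyond the slab
- jar: bystander: glass jar 56 mm across, 85 mm tall, at the far left
- mug: bystander: white mug 76 mm across, 85 mm tall, at the far right

How it is judged:
By the outcome, as a careful person would: the job done as asked, in the order asked, and still so for the second after the job is handed in, while the arm keeps its last pose, push and grip.
It also fails if it takes over 72 s, if anything falls off the work surface, if the arm or the gripper's body presses on something with over 40 N, if the wrist force passes 120 N, or if a joint passes its speed limit or range.

## Working session

There is one attempt and no reset: what is moved stays moved. The work goes in short steps, Python scripts to look and compute and a shell command to move; the robot and the scene stay as the last step left them, time stands still between calls to the robot, and variables do not carry over. Pictures are saved under pics/ and viewed, and the job is handed in when it is done.

```bash
ls; mkdir -p pics; cat > h.py <<'E'
import numpy as np, cv2
from station import env, cams, models
def w(s,p): return np.array(s["origin"])+np.array(s["rotation"])@np.array(p)
def save(s,n): cv2.imwrite("pics/"+n+".png",s["frame"][:,:,::-1])
def proj(s,P):
    p=np.array(s["rotation"]).T@(np.array(P)-np.array(s["origin"])); q=np.array(s["intrinsics"])@p; return q[:2]/q[2]
def pix2z(s,u,v,z):
    d=np.array(s["rotation"])@np.linalg.inv(np.array(s["intrinsics"]))@np.array([u,v,1.]); o=np.array(s["origin"]); return o+d*(z-o[2])/d[2]
E
python3 - <<'E'
from h import *
np.set_printoptions(precision=1,suppress=True)
print(env.observe())
for c in ["top","side"]:
    s=cams.snapshot(c); save(s,c+"0"); print(c,s["origin"],s["intrinsics"])
    for n in ["grinder","mouth","latch_pin","lid_grip","lid_foot","cap_grip","dish","slab"]:
        r=models.tip_of(n,s)[:2]; print(n,[(w(s,x["position"]),round(x["confidence"],2)) for x in r])
E
```

```text
pics
{'time': 0.0, 'joints': array([-73.7,  23.9,  -0.6,  92.5,   0.3,  63.6,  -3. ]), 'joint_vel': array([ 0.1, -0. , -0.1, -0. ,  0. ,  0. , -0. ]), 'tau': array([ -0. , -85.1,   0.6, -42.6,  -0. ,   0. ,   0. ]), 'ee_pos': array([200.5, 591.5, 212.8]), 'tool_rot': array([-90. ,   0.1,  71.3]), 'wrist_force': array([-0.7,  0.8,  0.5]), 'wrist_torque': array([-0., -0., -0.]), 'gripper_width': 0.999610189201999}
top [ 386.5   12.7 1365.4] [[624.7   0.  322.5]
 [  0.  624.7 238.3]
 [  0.    0.    1. ]]
grinder [(array([-164455. , -164828.8, -163476.1]), 0.89)]
mouth []
latch_pin [(array([-163118.7, -163492.5, -162139.8]), 0.42), (array([-135460.9, -135834.8, -134482. ]), 0.42)]
lid_grip []
lid_foot [(array([-84532. , -84905.9, -83553.1]), 0.63)]
cap_grip [(array([-151837. , -152210.9, -150858.1]), 0.97)]
dish [(array([-126523.6, -126897.4, -125544.6]), 0.43), (array([-96553.1, -96926.9, -95574.1]), 0.29)]
slab [(array([-126300.8, -126674.7, -125321.9]), 0.63)]
side [593.5 629.3 717.5] [[447.2   0.  325.6]
 [  0.  447.2 243.6]
 [  0.    0.    1. ]]
grinder [(array([-200921.3, -200885.4, -200797.3]), 0.72), (array([-162546.9, -162511.1, -162422.9]), 0.42)]
mouth [(array([-187656.8, -187620.9, -187532.8]), 0.83)]
latch_pin []
lid_grip [(array([-147037.5, -147001.7, -146913.5]), 0.56)]
lid_foot [(array([-152251.7, -152215.9, -152127.7]), 0.65)]
cap_grip [(array([-177366.3, -177330.5, -177242.3]), 0.51)]
dish [(array([-201236.5, -201200.6, -201112.5]), 0.54), (array([-162073.5, -162037.6, -161949.5]), 0.2)]
slab [(array([-177683.2, -177647.3, -177559.2]), 0.81)]
```

```bash
cat >> h.py <<'E'
from scipy.spatial.transform import Rotation as R_
_snap=cams.snapshot
def snap(n):
    s=_snap(n); s2=dict(s)
    s2["raw"]=s; s2["rotation"]=R_.from_euler("xyz",s["rotation"],degrees=True).as_matrix() if np.array(s["rotation"]).ndim==1 else np.array(s["rotation"])
    return s2
np.set_printoptions(precision=1,suppress=True)
E
python3 - <<'E'
from h import *
for c in ["top","side"]:
    s=snap(c); save(s,c+"1"); print(c,s["raw"]["rotation"])
    for n in ["grinder","mouth","latch_pin","lid_grip","lid_foot","cap_grip","dish","slab"]:
        r=models.tip_of(n,s["raw"])[:2]; print(n,[(w(s,x["position"]),round(x["confidence"],2),proj(s,w(s,x["position"]))) for x in r])
E
```

```text
top [-169.2   -0.1  -91. ]
grinder [(array([ 597.3, -223.1,    2.8]), 0.97, array([426.3, 257.8]))]
mouth []
latch_pin [(array([ 611.6, -280.7,  124.9]), 0.37, array([464.4, 240.9])), (array([497.3, 235.8,   4.9]), 0.31, array([217.5, 306.8]))]
lid_grip []
lid_foot [(array([496.8, 233.5,   4.8]), 0.79, array([218.5, 307.1]))]
cap_grip [(array([ 599.1, -224.4,  138.7]), 0.65, array([438.1, 246.2]))]
dish [(array([712.4, 405.4,   4.7]), 0.39, array([142.8, 211.6]))]
slab [(array([551.3,  -3.2,   1.5]), 0.87, array([327.1, 280.3]))]
side [-134.4   -0.2 -177.1]
grinder [(array([ 600.1, -226.3,   -1.9]), 0.67, array([339. , 210.1]))]
mouth [(array([ 595.9, -224.7,  113.6]), 0.72, array([342.1, 172.2])), (array([ 601.8, -222.7,  140. ]), 0.33, array([339.8, 163. ]))]
latch_pin []
lid_grip [(array([498.9, 230.1,  51.6]), 0.64, array([392.5, 363.7]))]
lid_foot [(array([501. , 231.1,   7.4]), 0.77, array([388.6, 377.5]))]
cap_grip [(array([ 601.3, -221.4,  142.7]), 0.75, array([340. , 162.3]))]
dish []
slab [(array([550.8,   0.7,   0.4]), 0.9, array([359.2, 279. ]))]
```

View pics/top0.png

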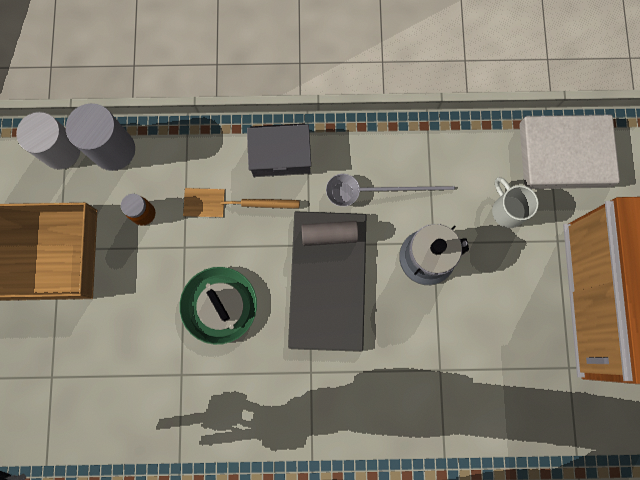

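View pics/side0.png

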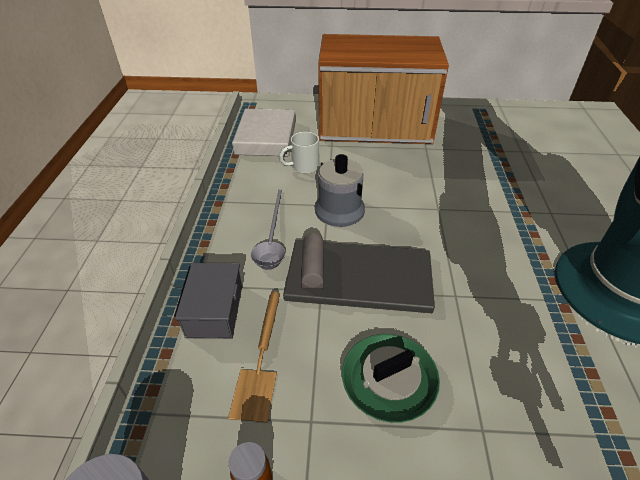

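```bash
cat >> h.py <<'E'
def go(x,y,z,yaw):
    "plan: target of grasp point (11 behind TCP) at x,y,z with jaw yaw; prints total shift in current tool axes, turn"
    o=env.observe(); R=R_.from_euler("xyz",o["tool_rot"],degrees=True)
    T=R_.from_euler("xyz",[-90,0,yaw],degrees=True)
    d=np.array([x,y,z-11])-np.array(o["ee_pos"])
    rv=(R.inv()*T).as_rotvec(degrees=True)
    print("tcp",o["ee_pos"],o["tool_rot"],"j",np.array(o["joints"]),"t",round(o["time"],2))
    print("shift (old axes)",R.inv().apply(d)," (new axes)",T.inv().apply(d)," rotvec",rv)
E
python3 - <<'E'
from h import *
s=snap("top"); f=s["frame"].astype(int)
roi=np.zeros(f.shape[:2],bool); roi[270:345,185:252]=1
m=(f.max(2)<40)&roi
n,l,st,c=cv2.connectedComponentsWithStats(m.astype(np.uint8)); print(st,c)
k=1+np.argmax(st[1:,4]); ys,xs=np.where(l==k)
r=cv2.minAreaRect(np.c_[xs,ys].astype(np.float32)); b=cv2.boxPoints(r)
P=[pix2z(s,*p,60)[:2] for p in b]; print(r); print(np.array(P))
e=[P[1]-P[0],P[2]-P[1]]; print([ (np.linalg.norm(a),np.degrees(np.arctan2(a[1],a[0]))) for a in e], np.mean(P,0))
cv2.imwrite("pics/crop0.png",cv2.resize(s["frame"][195:345,180:480,::-1],None,fx=2.6,fy=2.6,interpolation=cv2.INTER_CUBIC))
E
```

```text
[[     0      0    640    480 306701]
 [   242    284     10     43     97]
 [   207    289     23     32    272]
 [   190    320     30     22    130]] [[319.7 239.4]
 [248.5 304.7]
 [217.9 304.9]
 [202.8 334. ]]
((217.88575744628906, 304.9079895019531), (34.48170852661133, 8.1710205078125), 60.64224624633789)
[[524.5 251.5]
 [532.6 236.7]
 [469.4 200.7]
 [461.4 215.4]]
[(np.float64(16.86310149948434), np.float64(-61.12660223414259)), (np.float64(72.74236639166503), np.float64(-150.3396944537429))] [497.  226.1]
```

View pics/crop0.png

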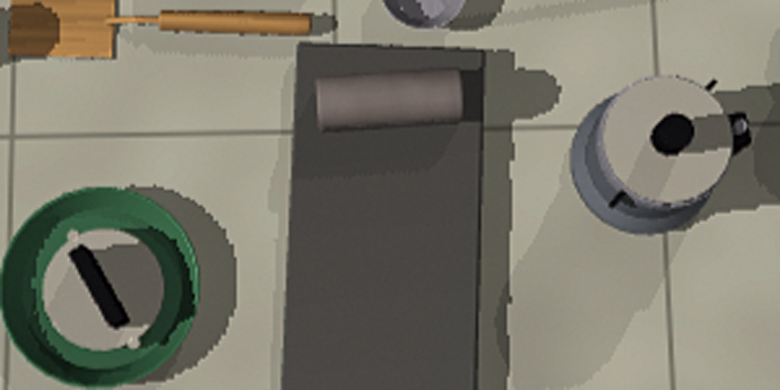

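```bash
python3 - <<'E'
from h import *
go(498,229,200,120)
E
```

```text
tcp [200.6 591.9 213.4] [-90.    0.   71.3] j [-73.7  23.9  -0.6  92.4   0.3  63.6  -3. ] t 1.85
shift (old axes) [-248.3   24.5 -398.1]  (new axes) [-463.    24.4  -76.1]  rotvec [ -0.  -48.7  -0. ]
```

```bash
python3 -m inch '[[[-20.7,2,-33.2,0,0,0],[-20.7,2,-33.2,0,0,0],[-20.7,2,-33.2,0,0,0],[-20.7,2,-33.2,0,0,0],[-20.7,2,-33.2,0,0,0],[-20.7,2,-33.2,0,0,0],[-20.7,2,-33.2,0,0,0],[-20.7,2,-33.2,0,0,0],[-20.7,2,-33.2,0,0,0],[-20.7,2,-33.2,0,0,0],[-20.7,2,-33.2,0,0,0],[-20.7,2,-33.2,0,0,0],[0,0,0,0,-8.1,0],[0,0,0,0,-8.1,0],[0,0,0,0,-8.1,0],[0,0,0,0,-8.1,0],[0,0,0,0,-8.1,0],[0,0,0,0,-8.1,0],[0,0,0,0,0,0]]]' 0.2
python3 - <<'E'
from h import *
go(498,229,200,120)
s=snap("wrist"); save(s,"w1"); print(s["origin"],s["raw"]["rotation"],s["intrinsics"])
for n in ["lid_grip","lid_foot","dish"]:
    r=models.tip_of(n,s["raw"])[:2]; print(n,[(w(s,x["position"]),round(x["confidence"],2),proj(s,w(s,x["position"]))) for x in r])
E
```

```text
time: 3.75
ee_pos: [498.3, 228.7, 189.5]
tool_rot: [-90.0, -0.0, 120.0]
wrist_force: [-0.3, -0.1, -0.0]
gripper_width: 0.6
tcp [498.3 228.7 189.5] [-90.  -0. 120.] j [-30.6  17.5   3.3 105.1  -1.2  57.4  93.2] t 3.75
shift (old axes) [0.4 0.5 0.1]  (new axes) [0.4 0.5 0.1]  rotvec [0. 0. 0.]
[428.9 189.4 360.7] [164.3  -0.  120. ] [[369.9   0.  331.4]
 [  0.  369.9 240.4]
 [  0.    0.    1. ]]
lid_grip [(array([500.1, 232.1,  49.6]), 0.95, array([332.8, 235.4]))]
lid_foot [(array([494.9, 229. ,   9.5]), 0.79, array([332.5, 218.7]))]
dish []
```

View pics/w1.png

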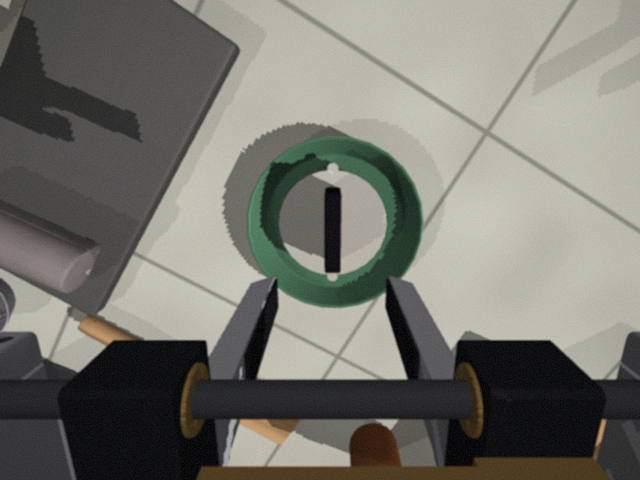

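```bash
python3 - <<'E'
from h import *
s=snap("wrist"); f=s["frame"].astype(int)
m=np.zeros(f.shape[:2],np.uint8); m[175:280,310:355]=(f.max(2)<45)[175:280,310:355]
ys,xs=np.where(m); r=cv2.minAreaRect(np.c_[xs,ys].astype(np.float32)); print(r)
for p in cv2.boxPoints(r): print(p,pix2z(s,*p,63)[:2])
print(pix2z(s,333,168,27),pix2z(s,333,277,27))
E
```

```text
((331.5, 229.0), (84.0, 15.0), 90.0)
[324. 187.] [465.5 204.3]
[339. 187.] [459.6 214.8]
[339. 271.] [521.8 250.6]
[324. 271.] [528.1 239.4]
[451.3 204.7  27. ] [541.2 256.   27. ]
```

```bash
python3 -m inch '[[[1,30,1,0,0,0],[0,40,0,0,0,0],[0,35,0,0,0,0],[0,25,0,0,0,0],[0,14,0,0,0,0],[0,4,0,0,0,0],[0,0,0,0,0,0]]]' 0.2
python3 -m inch '[[[0,0,0,0,0,0],[0,0,0,0,0,0],[0,0,0,0,0,0],[0,0,0,0,0,0],[0,0,0,0,0,0],[0,0,0,0,0,0]]]' -1
```

```text
time: 4.7
ee_pos: [497.1, 229.2, 41.8]
tool_rot: [-90.0, 0.0, 119.8]
wrist_force: [-0.6, 0.7, -0.0]
gripper_width: 0.604
time: 5.3
ee_pos: [496.9, 229.1, 41.6]
tool_rot: [-90.0, 0.0, 119.9]
wrist_force: [-1.9, -0.4, 2.8]
gripper_width: 0.147
```

```bash
python3 - <<'E'
from h import *
o=env.observe(); print(o["ee_pos"],o["gripper_width"],o["wrist_force"])
s=snap("wrist"); save(s,"w2")
E
```

```text
[496.9 229.1  41.6] 0.14743392774765463 [-1.9 -0.4  2.8]
```

View pics/w2.png

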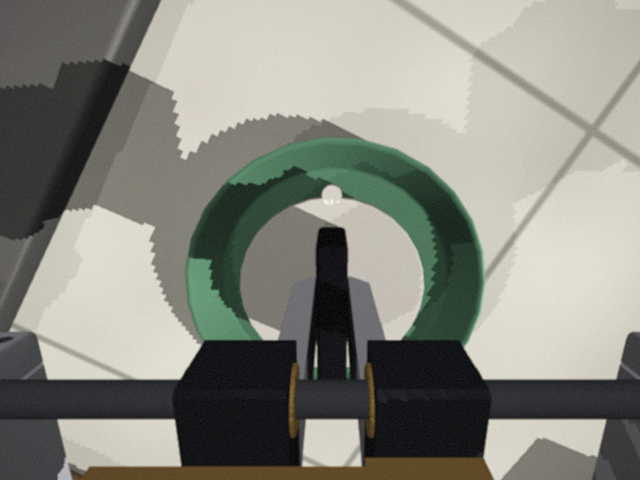

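```bash
python3 -m inch '[[[0,-8,0,0,0,0],[0,-15,0,0,0,0],[0,-20,0,0,0,0],[0,-20,0,0,0,0],[0,-17,0,0,0,0],[0,0,0,0,8.1,0],[0,0,0,0,8.1,0],[0,0,0,0,8.1,0],[0,0,0,0,0,0]]]'
python3 - <<'E'
from h import *
go(465,0,69.6,95.5)
s=snap("top"); save(s,"t2")
for n in ["dish","spatula"]:
    r=models.tip_of(n,s["raw"])[:2]; print(n,[(w(s,x["position"]),round(x["confidence"],2),proj(s,w(s,x["position"]))) for x in r])
E
```

```text
time: 6.25
ee_pos: [496.8, 229.2, 121.9]
tool_rot: [-90.0, 0.0, 95.4]
wrist_force: [-0.1, 0.5, -1.3]
gripper_width: 0.148
tcp [496.8 229.2 121.9] [-90.    0.   95.4] j [-34.7  22.3   8.3 108.7  -4.1  49.3  71.1] t 6.25
shift (old axes) [-225.2   63.3   53.3]  (new axes) [-225.1   63.3   53.6]  rotvec [ 0.  -0.1 -0. ]
dish [(array([751.8, -43.4,   3.8]), 0.61, array([343.2, 191.3])), (array([648.7,  -7.7,  19.9]), 0.15, array([328.3, 235.1]))]
spatula [(array([728.4, 185.9,  -0.8]), 0.69, array([241.5, 203.6]))]
```

```bash
python3 -m inch '[[[-15,0,3.4,0,0,0],[-30,0,7,0,0,0],[-35,0,8.3,0,0,0],[-35,0,8.3,0,0,0],[-35,0,8.3,0,0,0],[-35,0,8.3,0,0,0],[-25,0,6,0,0,0],[-15,0,3.5,0,0,0],[0,15,0,0,0,0],[0,20,0,0,0,0],[0,15,0,0,0,0],[0,7,0,0,0,0],[0,2,0,0,0,0],[0,2,0,0,0,0],[0,1,0,0,0,0],[0,0,0,0,0,0]]]'
```

```text
time: 8.0
ee_pos: [466.1, 0.0, 59.8]
tool_rot: [-90.0, 0.0, 95.6]
wrist_force: [-0.5, -0.1, -1.8]
gripper_width: 0.145
```

```bash
python3 -m inch '[[[0,1,0,0,0,0],[0,1,0,0,0,0],[0,0,0,0,0,0]]]'
```

```text
time: 8.3
ee_pos: [466.2, 0.1, 58.4]
tool_rot: [-90.0, -0.0, 95.6]
wrist_force: [-7.2, 0.5, 22.3]
gripper_width: 0.143
```

```bash
python3 -m inch '[[[0,-0.6,0,0,0,0],[0,0,0,0,0,0]]]'
python3 -m inch '[[[0,0,0,0,0,0],[0,0,0,0,0,0],[0,0,0,0,0,0],[0,-5,0,0,0,0],[0,-20,0,0,0,0],[0,-45,0,0,0,0],[0,-45,0,0,0,0],[0,-40,0,0,0,0]]]' 0.2
python3 - <<'E'
from h import *
s=snap("top"); save(s,"t3")
cv2.imwrite("pics/t3c.png",cv2.resize(s["frame"][195:355,170:490,::-1],None,fx=2.5,fy=2.5,interpolation=cv2.INTER_CUBIC))
for n in ["dish","lid_grip","cap_grip","mouth"]:
    r=models.tip_of(n,s["raw"])[:2]; print(n,[(w(s,x["position"]),round(x["confidence"],2),proj(s,w(s,x["position"]))) for x in r])
go(600,-224,200,51.5)
E
```

```text
time: 8.5
ee_pos: [466.1, 0.1, 58.5]
tool_rot: [-90.0, -0.0, 95.6]
wrist_force: [-2.6, 0.9, 9.2]
gripper_width: 0.149
time: 9.3
ee_pos: [465.7, -0.1, 215.6]
tool_rot: [-90.0, 0.0, 95.6]
wrist_force: [0.4, 0.6, -0.4]
gripper_width: 0.6
dish [(array([499.6, 233.9,   2.1]), 0.61, array([218.6, 305.9])), (array([ 599.7, -224. ,  140.1]), 0.41, array([438. , 245.9]))]
lid_grip []
cap_grip [(array([ 598.4, -227.1,  141.4]), 0.57, array([439.7, 246.4]))]
mouth [(array([ 612.4, -283.3,  124. ]), 0.22, array([465.5, 240.6]))]
tcp [465.5   0.1 212.9] [-90.   -0.   95.6] j [-17.5   7.4  14.9 114.8  -2.2  58.1  94.1] t 9.55
shift (old axes) [-236.1   23.8 -112. ]  (new axes) [ -91.6   23.9 -244.7]  rotvec [-0.  44.1 -0. ]
```

View pics/t3c.png

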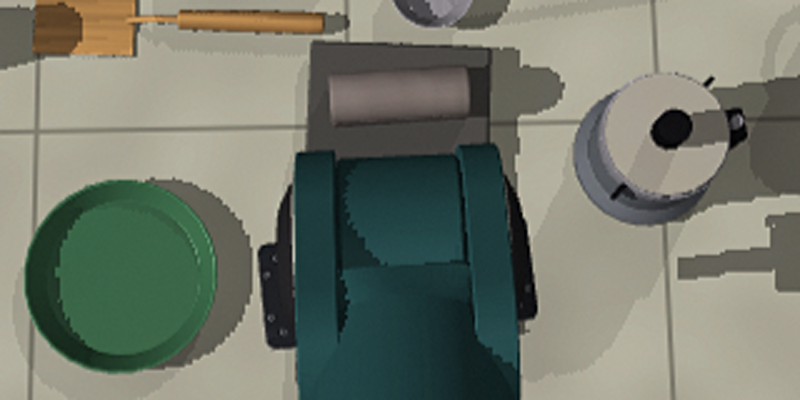

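```bash
python3 -m inch '[[[-15,-1,-7,0,0,0],[-30,-1,-14.2,0,0,0],[-35,0,-16.6,0,0,0],[-40,0,-19,0,0,0],[-40,0,-19,0,0,0],[-35,0,-16.6,0,0,0],[-27,0,-13,0,0,0],[-14,0,-6.6,0,0,0],[0,0,0,0,8.5,0],[0,0,0,0,8.5,0],[0,0,0,0,8.5,0],[0,0,0,0,8.5,0],[0,0,0,0,8.5,0],[0,0,0,0,1.5,0],[0,0,0,0,0,0]]]' 0.2
python3 - <<'E'
from h import *
go(600,-224,200,51.5)
s=snap("wrist"); save(s,"w3")
for n in ["cap_grip","mouth","grinder","latch_pin"]:
    r=models.tip_of(n,s["raw"])[:2]; print(n,[(w(s,x["position"]),round(x["confidence"],2),proj(s,w(s,x["position"]))) for x in r])
E
```

```text
time: 11.05
ee_pos: [599.9, -223.7, 214.0]
tool_rot: [-89.9, 0.1, 51.7]
wrist_force: [-0.4, 0.8, 0.3]
gripper_width: 0.599
tcp [ 599.9 -223.7  214. ] [-89.9   0.1  51.7] j [ -4.1  28.   30.4  90.8 -15.1  65.4  81.5] t 11.05
shift (old axes) [-0.1 25.  -0.3]  (new axes) [-0.1 25.  -0.3]  rotvec [-0.1  0.2 -0.1]
cap_grip [(array([ 599.4, -222.8,  143.4]), 0.76, array([332.8, 256. ]))]
mouth []
grinder [(array([551. ,  -2.2,  -0.2]), 0.18, array([486. ,  30.2]))]
latch_pin [(array([ 607.6, -281.5,  119.1]), 0.44, array([280.2, 298.5]))]
```

View pics/w3.png

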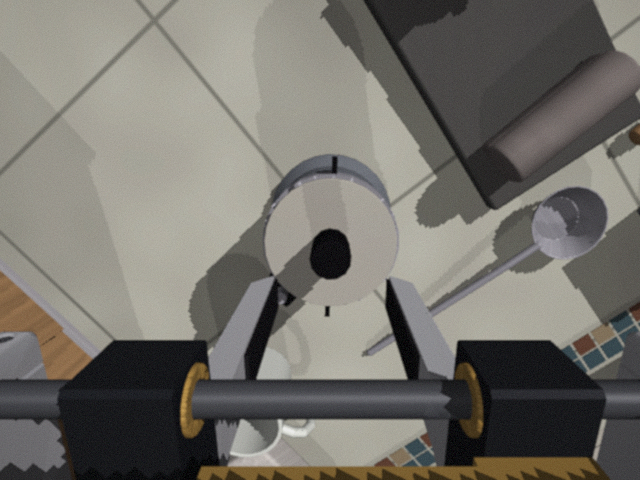

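```bash
python3 -m inch '[[[0,20,0,0,0,0],[0,25,0,0,0,0],[0,20,0,0,0,0],[0,10,0,0,0,0],[0,5,0,0,0,0],[0,0,0,0,0,0]]]' 0.2
python3 -m inch '[[[0,0,0,0,0,0],[0,0,0,0,0,0],[0,0,0,0,0,0],[0,0,0,0,0,0],[0,0,0,0,0,0]]]' -1
```

```text
time: 11.9
ee_pos: [600.2, -224.1, 135.1]
tool_rot: [-90.0, 0.0, 51.6]
wrist_force: [-0.3, 0.4, 0.6]
gripper_width: 0.601
time: 12.4
ee_pos: [600.4, -224.0, 135.5]
tool_rot: [-90.0, -0.0, 51.6]
wrist_force: [-0.5, 0.6, 3.8]
gripper_width: 0.291
```

```bash
python3 -m inch '[[[0,-8,0,0,0,0],[0,-15,0,0,0,0],[0,-25,0,0,0,0],[0,-22,0,0,0,0],[0,0,0,0,-8,0],[0,0,0,0,-8,0],[0,0,0,0,-8,0],[0,0,0,0,-8,0],[0,0,0,0,-8,0],[0,0,0,0,-8,0],[0,0,0,0,0,0]]]'
python3 - <<'E'
from h import *
go(499,232,100,98)
s=snap("wrist"); save(s,"w4")
E
```

```text
time: 13.5
ee_pos: [600.4, -224.3, 206.4]
tool_rot: [-90.1, 0.0, 99.7]
wrist_force: [0.4, 1.9, -0.8]
gripper_width: 0.292
tcp [ 600.4 -224.3  206.4] [-90.1   0.   99.7] j [  3.3  26.8  19.8  91.1  -9.8  63.8 125.2] t 13.5
shift (old axes) [466.9 117.1  23.1]  (new axes) [466.  117.4  36.9]  rotvec [ 0.1  1.7 -0. ]
```

View pics/w4.png

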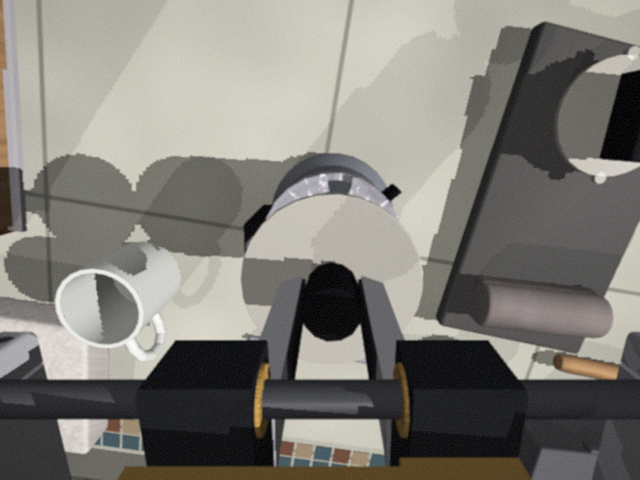

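```bash
python3 -m inch '[[[15,0,1,0,0,0],[30,0,1.5,0,0,0],[42,0,2,0,0,0],[42,0,2,0,0,0],[42,0,2,0,0,0],[42,0,2,0,0,0],[42,0,2,0,0,0],[42,0,2,0,0,0],[42,0,2,0,0,0],[42,0,2,0,0,0],[40,0,2,0,0,0],[30,0,1.5,0,0,0],[16,0,1,0,0,0],[0,0,0,0,0,0],[0,0,0,0,0,0]]]'
python3 - <<'E'
from h import *
go(499,232,100,98)
s=snap("wrist"); save(s,"w5")
t=snap("top"); save(t,"t5"); 
for q in (s,t):
  for n in ["dish","cap_grip","mouth","latch_pin","grinder"]:
    r=models.tip_of(n,q["raw"])[:2]; print(n,[(w(q,x["position"]),round(x["confidence"],2)) for x in r])
cv2.imwrite("pics/t5c.png",cv2.resize(t["frame"][215:295,390:490,::-1],None,fx=7,fy=7,interpolation=cv2.INTER_CUBIC))
E
```

```text
time: 15.05
ee_pos: [499.5, 232.7, 205.2]
tool_rot: [-90.0, 0.0, 99.5]
wrist_force: [-0.1, -0.3, -0.1]
gripper_width: 0.291
tcp [499.5 232.7 205.2] [-90.    0.   99.5] j [-35.9  16.9   9.3 103.9  -3.1  59.4  74.1] t 15.05
shift (old axes) [ -0.5 116.2   0.6]  (new axes) [ -0.6 116.2   0.6]  rotvec [ 0.   1.5 -0. ]
dish []
cap_grip [(array([499.5, 231.3, 215. ]), 0.62)]
mouth [(array([464. ,   3. ,  66.1]), 0.55)]
latch_pin []
grinder []
dish [(array([497.5, 229.9,   3.9]), 0.96), (array([464.8,  -1.5,  66.1]), 0.68)]
cap_grip []
mouth [(array([ 598.5, -226.8,  111.1]), 0.67)]
latch_pin [(array([ 613.2, -278.3,  123.7]), 0.37)]
grinder [(array([ 596.3, -223. ,    1.1]), 0.9)]
```

View pics/w5.png

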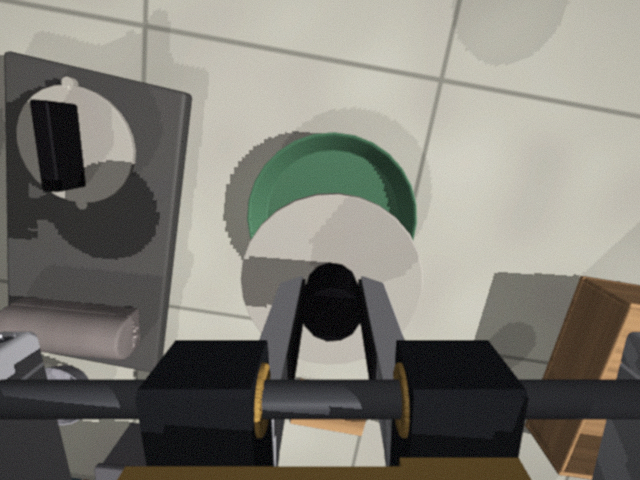

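View pics/t5c.png

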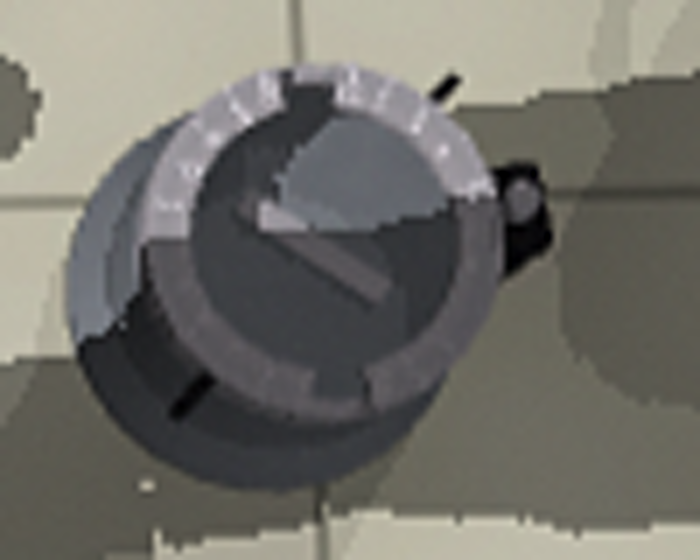

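```bash
python3 - <<'E'
from h import *
import json
s=snap("top"); f0=cv2.imread("pics/t3.png")[:,:,::-1].astype(int)
m=((f0[:,:,1]>f0[:,:,0]+15)&(f0[:,:,1]>f0[:,:,2]+8)).astype(np.uint8); m[:, :170]=0; m[:,262:]=0; m[:255]=0; m[350:]=0
n,l,st,c=cv2.connectedComponentsWithStats(m); k=1+np.argmax(st[1:,4])
cs=max(cv2.findContours((l==k).astype(np.uint8),cv2.RETR_EXTERNAL,cv2.CHAIN_APPROX_NONE)[0],key=len)
hull=cv2.convexHull(cs); P=np.array([pix2z(s,*p[0],22)[:2] for p in cs]); 
(c0,r0)=cv2.minEnclosingCircle(P.astype(np.float32)); print("dish",c0,r0,P.min(0),P.max(0))
# mouth from top crop: scaled px -> image
def im(u,v): return (390+(u+.5)/7-.5, 215+(v+.5)/7-.5)
a=pix2z(s,*im(308,88),113); b=pix2z(s,*im(340,392),113); d=a-b; print("slots",a,b,np.linalg.norm(d),(a+b)/2,np.degrees(np.arctan2(d[1],d[0])))
a=pix2z(s,*im(447,88),108); b=pix2z(s,*im(192,398),108); d=a-b; print("ribs",(a+b)/2,np.linalg.norm(d),np.degrees(np.arctan2(d[1],d[0])))
p=pix2z(s,*im(523,200),120); print("pin",p)
E
```

```text
dish (500.3530578613281, 232.78387451171875) 83.6645736694336 [417.2 150.5] [582.3 315.7]
slots [ 643.5 -222.1  113. ] [ 553.7 -226.8  113. ] 89.88318983819183 [ 598.6 -224.5  113. ] 2.970880031181632
ribs [ 598.6 -224.3  108. ] 120.1678303130147 -41.21312889185004
pin [ 607.8 -281.4  120. ]
```

```bash
python3 -m inch '[[[0,20,0,0,0,0],[0,30,0,0,0,0],[0,35,0,0,0,0],[0,35,0,0,0,0],[0,25,0,0,0,0],[0,13,0,0,0,0],[0,6,0,0,0,0],[0,2,0,0,0,0],[0,0,0,0,0,0]]]'
python3 -m inch '[[[0,1,0,0,0,0],[0,1,0,0,0,0],[0,0.7,0,0,0,0],[0,0,0,0,0,0]]]'
```

```text
time: 16.6
ee_pos: [500.4, 232.9, 39.9]
tool_rot: [-90.1, -0.0, 99.6]
wrist_force: [-0.1, -0.3, -0.1]
gripper_width: 0.295
time: 17.0
ee_pos: [499.9, 232.7, 36.5]
tool_rot: [-90.0, 0.0, 99.6]
wrist_force: [-0.9, 0.2, -1.4]
gripper_width: 0.291
```

```bash
python3 -m inch '[[[0,0.8,0,0,0,0],[0,0.5,0,0,0,0],[0,0,0,0,0,0]]]'
```

```text
time: 17.3
ee_pos: [499.9, 232.7, 35.4]
tool_rot: [-90.0, -0.0, 99.6]
wrist_force: [-2.6, -0.8, 8.1]
gripper_width: 0.285
```

```bash
python3 -m inch '[[[0,-0.4,0,0,0,0],[0,0,0,0,0,0]]]'
python3 -m inch '[[[0,0,0,0,0,0],[0,0,0,0,0,0],[0,0,0,0,0,0],[0,0,0,0,0,0],[0,-5,0,0,0,0],[0,-20,0,0,0,0],[0,-45,0,0,0,0],[0,-45,0,0,0,0],[0,-45,0,0,0,0],[0,-20,0,0,0,0],[0,0,0,0,0,0]]]' 0.2
python3 - <<'E'
from h import *
go(598.6,-224.4,226,93)
s=snap("wrist"); save(s,"w6")
for n in ["dish","cap_grip"]:
    r=models.tip_of(n,s["raw"])[:2]; print(n,[(w(s,x["position"]),round(x["confidence"],2)) for x in r])
E
```

```text
time: 17.5
ee_pos: [499.9, 232.7, 35.5]
tool_rot: [-90.0, 0.0, 99.6]
wrist_force: [-0.2, -0.5, -1.4]
gripper_width: 0.285
time: 18.6
ee_pos: [501.1, 233.3, 219.0]
tool_rot: [-90.3, -0.1, 99.6]
wrist_force: [-0.7, -0.3, -0.3]
gripper_width: 0.602
tcp [501.1 233.3 219. ] [-90.3  -0.1  99.6] j [-36.1  16.1   9.5 103.1  -3.   60.8  74.1] t 18.6
shift (old axes) [-467.5    3.2  -20. ]  (new axes) [-462.2    4.   -73.4]  rotvec [0.3 6.6 0.1]
dish []
cap_grip [(array([497.8, 232.5,  44.1]), 0.79)]
```

View pics/w6.png

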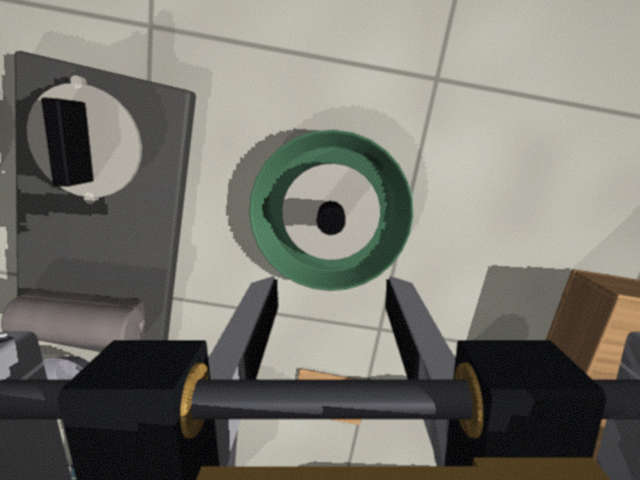

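```bash
python3 -m inch '[[[-15,0,-0.6,0,0,0],[-30,0,-1.3,0,0,0],[-42,0,-1.8,0,0,0],[-42,0,-1.8,0,0,0],[-42,0,-1.8,0,0,0],[-42,0,-1.8,0,0,0],[-42,0,-1.8,0,0,0],[-42,0,-1.8,0,0,0],[-42,0,-1.8,0,0,0],[-42,0,-1.8,0,0,0],[-40,0,-1.8,0,0,0],[-30,0,-1.3,0,0,0],[-16,0,-0.7,0,0,0],[0,0,0,0,3.3,0],[0,0,0,0,3.3,0],[0,0,0,0,0,0],[0,0,0,0,0,0],[0,0,0,0,0,0]]]'
python3 - <<'E'
from h import *
go(598.6,-224.4,226,93)
s=snap("wrist"); save(s,"w7"); np.savez("w7.npz",o=s["origin"],R=s["rotation"],K=s["intrinsics"],tcp=env.observe()["ee_pos"])
for n in ["mouth","latch_pin","grinder"]:
    r=models.tip_of(n,s["raw"])[:2]; print(n,[(w(s,x["position"]),round(x["confidence"],2)) for x in r])
E
```

```text
time: 20.55
ee_pos: [597.3, -224.1, 215.3]
tool_rot: [-90.0, -0.0, 93.1]
wrist_force: [-0.3, -0.1, -0.0]
gripper_width: 0.602
tcp [ 597.3 -224.1  215.3] [-90.   -0.   93.1] j [  1.4  26.4  22.6  91.  -10.9  64.8 119.6] t 20.55
shift (old axes) [-0.3  0.3 -1.3]  (new axes) [-0.3  0.3 -1.3]  rotvec [-0.   0.1  0. ]
mouth [(array([ 595.6, -218. ,  113.5]), 0.94)]
latch_pin [(array([ 604.7, -284.7,  121.5]), 0.68)]
grinder [(array([ 598.4, -226. ,   -1.2]), 0.58)]
```

View pics/w7.png

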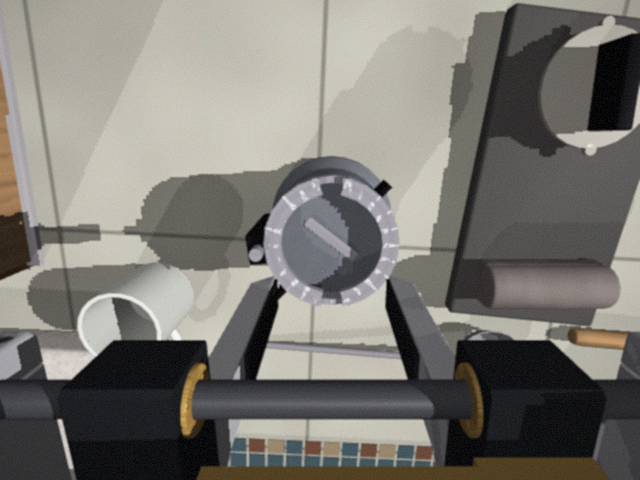

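```bash
cat > ring.py <<'E'
from h import *
from scipy.optimize import least_squares
d=np.load("w7.npz"); s=dict(origin=d["o"],rotation=d["R"],intrinsics=d["K"])
f=cv2.imread("pics/w7.png"); 
cv2.imwrite("pics/w7c.png",cv2.resize(f[160:320,235:415],None,fx=4,fy=4,interpolation=cv2.INTER_CUBIC))
g=cv2.cvtColor(f,cv2.COLOR_BGR2GRAY).astype(float)
hsv=f.astype(int)
# ring mask bluish/lilac
m=((hsv[:,:,0]-hsv[:,:,1]>4)&(g>125)).astype(np.uint8); m[:165]=0;m[315:]=0;m[:,:255]=0;m[:,410:]=0
ys,xs=np.where(m); P=np.array([pix2z(s,x,y,113)[:2] for x,y in zip(xs,ys)])
c=np.array([598,-224.])
for i in range(20):
    r=np.hypot(*(P-c).T); k=(r>35)&(r<53)
    # outer/inner boundaries per angle
    a=np.degrees(np.arctan2(*(P-c).T[::-1])); 
    O=[];I=[]
    for t in range(-180,180,5):
        q=k&(a>=t)&(a<t+5)
        if q.sum()>12: O.append(P[q][np.argmax(r[q])]); I.append(P[q][np.argmin(r[q])])
    O=np.array(O);I=np.array(I)
    fit=lambda Q: least_squares(lambda p: np.hypot(Q[:,0]-p[0],Q[:,1]-p[1])-p[2],[*c,45],loss="soft_l1").x
    fo,fi=fit(O),fit(I); c=(fo[:2]+fi[:2])/2
print(fo,fi,c,len(O))
E
python3 ring.py
```

```text
[ 597.1 -223.9   51.8] [ 597.8 -223.2   38.7] [ 597.5 -223.6] 70
```

```bash
ls pics
```

```text
crop0.png
side0.png
side1.png
t2.png
t3.png
t3c.png
t5.png
t5c.png
top0.png
top1.png
w1.png
w2.png
w3.png
w4.png
w5.png
w6.png
w7.png
w7c.png
```

View pics/w7c.png

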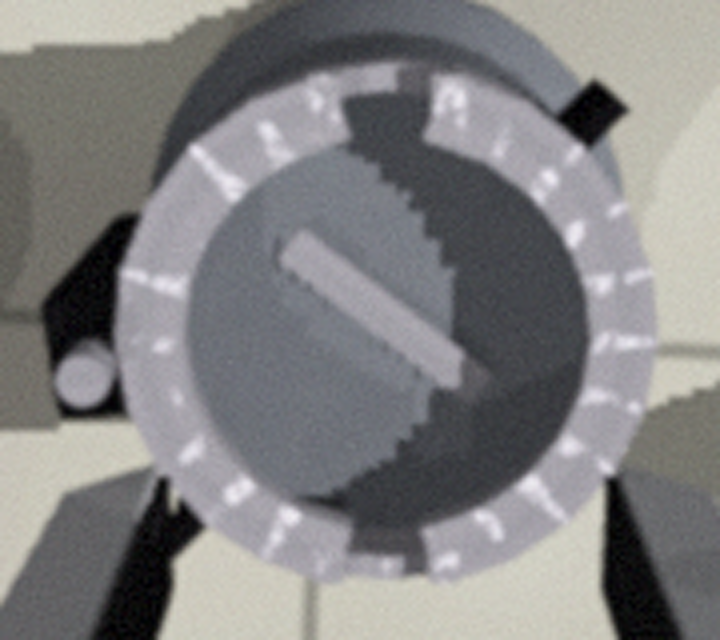

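```bash
python3 - <<'E'
from h import *
d=np.load("w7.npz"); s=dict(origin=d["o"],rotation=d["R"],intrinsics=d["K"])
im=lambda u,v:(235+(u+.5)/4-.5,160+(v+.5)/4-.5)
a=pix2z(s,*im(387,115),113);b=pix2z(s,*im(388,535),113);e=b-a;print(a,b,(a+b)/2,np.degrees(np.arctan2(e[1],e[0])))
p=pix2z(s,*im(85,372),120)-[597.5,-223.7,0]; print("pin",p,np.hypot(*p[:2]),np.degrees(np.arctan2(p[1],p[0]))+84)
go(466.2,0.1,157,95.6)
E
```

```text
[ 554.3 -226.   113. ] [ 638.2 -221.4  113. ] [ 596.2 -223.7  113. ] 3.1583634455914393
pin [  7.3 -56.8 120. ] 57.25344094720722 1.3312601085732751
tcp [ 597.4 -224.3  215.5] [-90.   0.  93.] j [  1.4  26.4  22.6  91.  -10.9  64.8 119.5] t 20.75
shift (old axes) [231.   69.5 119.2]  (new axes) [236.2  69.5 108.6]  rotvec [-0.  -2.6 -0. ]
```

```bash
python3 -m inch '[[[12,0,6.2,0,0,0],[25,0,13,0,0,0],[39,0,20,0,0,0],[39,0,20,0,0,0],[39,0,20,0,0,0],[39,0,20,0,0,0],[25,0,13,0,0,0],[13,0,7,0,0,0],[0,20,0,0,-2.6,0],[0,30,0,0,0,0],[0,19.5,0,0,0,0],[0,0,0,0,0,0],[0,0,0,0,0,0],[0,0,0,0,0,0]]]'
python3 - <<'E'
from h import *
go(466.2,0.1,157,95.6)
s=snap("wrist"); save(s,"w8"); np.savez("w8.npz",o=s["origin"],R=s["rotation"],K=s["intrinsics"],tcp=env.observe()["ee_pos"])
for n in ["lid_foot","lid_grip"]:
    r=models.tip_of(n,s["raw"])[:2]; print(n,[(w(s,x["position"]),round(x["confidence"],2)) for x in r])
f=s["frame"][:,:,::-1]; cv2.imwrite("pics/w8c.png",cv2.resize(f[150:330,235:425],None,fx=4,fy=4,interpolation=cv2.INTER_CUBIC)[:600*1])
E
```

```text
time: 22.15
ee_pos: [466.8, 0.3, 147.1]
tool_rot: [-90.1, -0.0, 95.6]
wrist_force: [0.6, -0.1, 0.3]
gripper_width: 0.596
tcp [466.8   0.3 147.1] [-90.1  -0.   95.6] j [-19.1  12.8  17.3 118.6  -5.   49.2  96.6] t 22.15
shift (old axes) [-0.1  1.1  0.6]  (new axes) [-0.1  1.1  0.6]  rotvec [ 0.1 -0.   0. ]
lid_foot [(array([466.6,  -3. ,  27.4]), 0.96)]
lid_grip [(array([466.6,   8.6,  63.6]), 0.93)]
```

View pics/w8c.png

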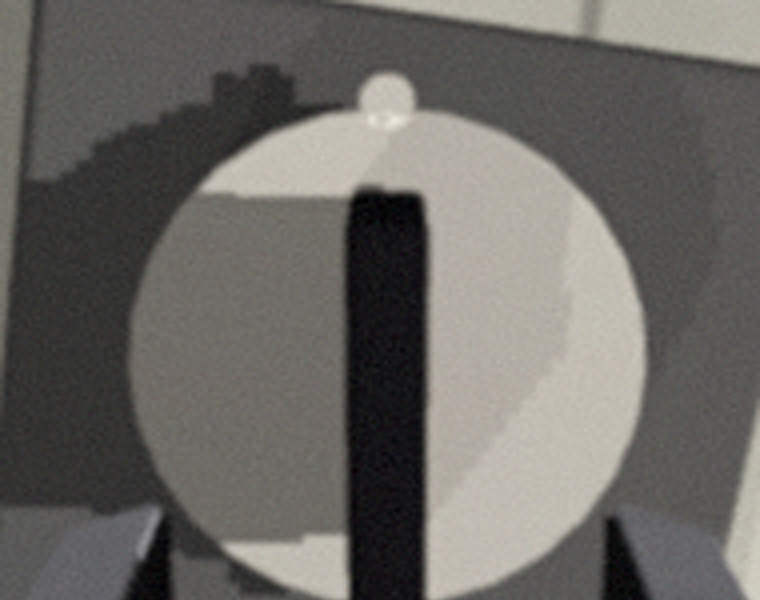

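```bash
python3 - <<'E'
from h import *
from scipy.optimize import least_squares
d=np.load("w8.npz"); s=dict(origin=d["o"],rotation=d["R"],intrinsics=d["K"])
f=cv2.imread("pics/w8.png"); g=cv2.GaussianBlur(cv2.cvtColor(f,cv2.COLOR_BGR2GRAY),(0,0),1).astype(float)
# radial edge search in world plane
for z in (44,):
  c=np.array([466.3,0.]); tcp=d["tcp"]
  for it in range(4):
    Q=[]
    for t in np.arange(0,360,4):
        u=np.array([np.cos(np.radians(t)),np.sin(np.radians(t))])
        if min(abs((t-5.6+180)%360-180),abs((t-5.6)%360-180))<14: continue
        rr=np.arange(44,56,.25); px=np.array([proj(s,[*(c+r*u),z]) for r in rr]).astype(np.float32)
        if px[:,1].max()>300 and (px[:,0].min()<285 or px[:,0].max()>382): continue
        v=cv2.remap(g.astype(np.float32),px[:,0].reshape(1,-1),px[:,1].reshape(1,-1),cv2.INTER_LINEAR)[0]
        dv=np.gradient(v); k=np.argmin(dv)
        if dv[k]<-2: Q.append(c+rr[k]*u)
    Q=np.array(Q); x=least_squares(lambda p: np.hypot(Q[:,0]-p[0],Q[:,1]-p[1])-p[2],[*c,50],loss="soft_l1").x; c=x[:2]
  print(z,len(Q),x)
  T=R_.from_euler("xyz",[-90,0,95.6],degrees=True)
  print("lid centre minus tcp in tool axes",T.inv().apply(np.array([*(c-tcp[:2]),0])), tcp)
d=np.load("w7.npz"); T=R_.from_euler("xyz",[-90,0,93],degrees=True)
print("mouth minus tcp",T.inv().apply(np.array([597.4-d["tcp"][0],-223.6-d["tcp"][1],0])), d["tcp"])
E
```

```text
44 76 [465.    0.5  49.7]
lid centre minus tcp in tool axes [0.5 0.  1.8] [466.9   0.2 147.1]
mouth minus tcp [ 0.6 -0.  -0.1] [ 597.3 -224.2  215.4]
```

```bash
python3 -m inch '[[[0,20,1.8,0,0,0],[0,30,0,0,0,0],[0,22,0,0,0,0],[0,11,0,0,0,0],[0,5,0,0,0,0],[0,0,0,0,0,0]]]' 0.2
python3 -m inch '[[[0,0,0,0,0,0],[0,0,0,0,0,0],[0,0,0,0,0,0],[0,0,0,0,0,0],[0,0,0,0,0,0],[0,0,0,0,0,0]]]' -1
```

```text
time: 22.9
ee_pos: [464.8, -0.2, 58.2]
tool_rot: [-90.0, 0.0, 95.6]
wrist_force: [-0.3, -0.1, 0.2]
gripper_width: 0.602
time: 23.5
ee_pos: [464.6, -0.1, 58.1]
tool_rot: [-90.0, 0.0, 95.6]
wrist_force: [-1.3, -0.2, 3.1]
gripper_width: 0.146
```

```bash
python3 -m inch '[[[0,-10,0,0,0,0],[0,-25,0,0,0,0],[0,-40,0,0,0,0],[0,-35,0,0,0,0],[0,-15,0,0,0,0],[0,0,0,0,2.6,0],[0,0,0,0,0,0],[0,0,0,0,0,0]]]'
python3 - <<'E'
from h import *
go(597.4,-224.2,190,93)
E
```

```text
time: 24.3
ee_pos: [464.3, -0.1, 183.1]
tool_rot: [-90.0, 0.0, 93.0]
wrist_force: [-1.0, -1.5, -2.1]
gripper_width: 0.146
tcp [464.3  -0.1 183.1] [-90.   0.  93.] j [-20.3   9.6  18.3 116.9  -3.7  54.   92.9] t 24.3
shift (old axes) [-230.8    4.  -121. ]  (new axes) [-230.7    4.1 -121.2]  rotvec [-0.  0. -0.]
```

```bash
python3 -m inch '[[[-12,0,-6.3,0,0,0],[-25,0,-13.1,0,0,0],[-36,0,-18.9,0,0,0],[-36,0,-18.9,0,0,0],[-36,0,-18.9,0,0,0],[-36,0,-18.9,0,0,0],[-30,0,-15.7,0,0,0],[-15,0,-7.8,0,0,0],[-4.8,0,-2.5,0,0,0],[0,0,0,0,0,0],[0,0,0,0,0,0],[0,0,0,0,0,0]]]'
python3 - <<'E'
from h import *
go(597.4,-224.2,163,93)
s=snap("wrist"); save(s,"w9")
t=snap("side"); save(t,"s9"); cv2.imwrite("pics/s9c.png",cv2.resize(t["frame"][100:240,270:430,::-1],None,fx=4,fy=4,interpolation=cv2.INTER_CUBIC))
E
```

```text
time: 25.5
ee_pos: [597.3, -223.1, 183.1]
tool_rot: [-90.0, -0.0, 93.1]
wrist_force: [0.6, 0.3, -0.8]
gripper_width: 0.148
tcp [ 597.3 -223.1  183.1] [-90.   -0.   93.1] j [  1.   28.2  22.9  92.9 -12.2  61.3 120.5] t 25.5
shift (old axes) [-1.1 31.1 -0.1]  (new axes) [-1.1 31.1 -0.1]  rotvec [0.  0.1 0. ]
```

View pics/w9.png

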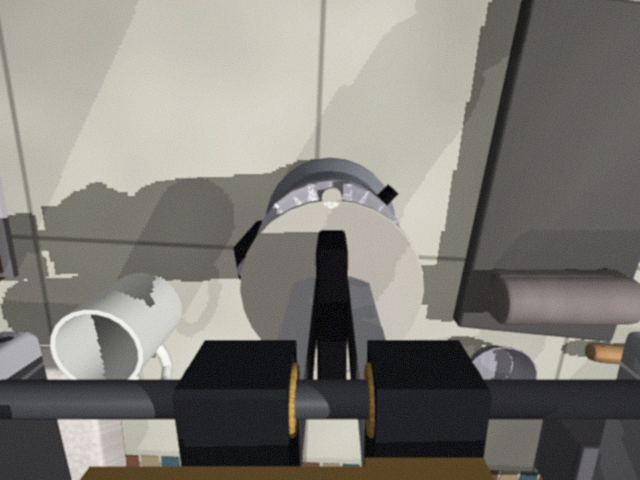

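View pics/s9c.png

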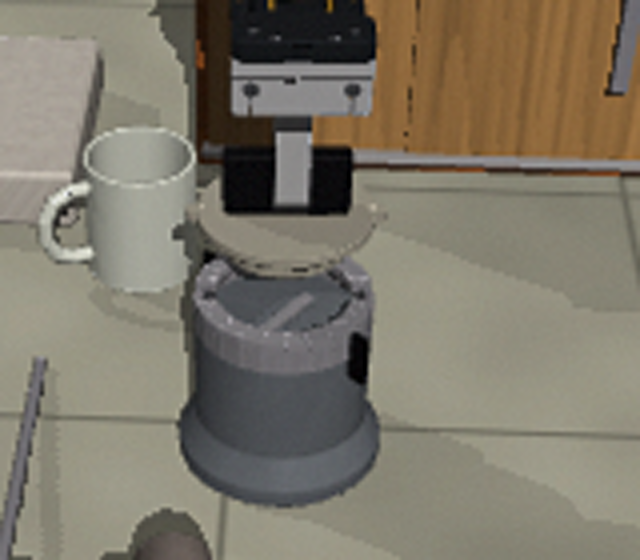

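```bash
python3 -m inch '[[[-1.1,6,0,0,0,0],[0,12,0,0,0,0],[0,8,0,0,0,0],[0,4,0,0,0,0],[0,1.5,0,0,0,0],[0,0,0,0,0,0],[0,0,0,0,0,0]]]'
python3 -m inch '[[[0,1.5,0,0,0,0],[0,1.5,0,0,0,0],[0,1.5,0,0,0,0],[0,0,0,0,0,0],[0,0,0,0,0,0]]]'
```

```text
time: 26.3
ee_pos: [597.6, -225.5, 151.8]
tool_rot: [-90.0, 0.0, 93.0]
wrist_force: [0.3, -0.0, -2.0]
gripper_width: 0.146
time: 26.8
ee_pos: [597.4, -225.4, 147.0]
tool_rot: [-90.0, 0.0, 93.0]
wrist_force: [0.2, -0.7, -1.5]
gripper_width: 0.146
```

```bash
python3 -m inch '[[[0.9,0,0,0,0,0],[0,0,0,0,0,0],[0,1.5,0,0,0,0],[0,1.5,0,0,0,0],[0,0,0,0,0,0],[0,0,0,0,0,0]]]'
python3 -m inch '[[[0,1.5,0,0,0,0],[0,1.5,0,0,0,0],[0,0,0,0,0,0],[0,0,0,0,0,0]]]'
```

```text
time: 27.4
ee_pos: [597.4, -224.6, 143.9]
tool_rot: [-90.0, 0.0, 93.0]
wrist_force: [0.4, 0.7, -1.4]
gripper_width: 0.144
time: 27.8
ee_pos: [597.4, -224.6, 140.9]
tool_rot: [-90.0, 0.0, 93.0]
wrist_force: [-0.1, -0.7, -2.9]
gripper_width: 0.148
```

```bash
python3 -m inch '[[[0,1.5,0,0,0,0],[0,1.5,0,0,0,0],[0,1.5,0,0,0,0],[0,0,0,0,0,0],[0,0,0,0,0,0]]]'
python3 -m inch '[[[0,1.5,0,0,0,0],[0,1,0,0,0,0],[0,0,0,0,0,0],[0,0,0,0,0,0]]]'
```

```text
time: 28.3
ee_pos: [597.4, -224.6, 136.5]
tool_rot: [-90.0, 0.0, 93.0]
wrist_force: [0.9, 0.6, -1.9]
gripper_width: 0.148
time: 28.7
ee_pos: [597.4, -224.5, 134.0]
tool_rot: [-90.0, 0.0, 93.0]
wrist_force: [-0.1, -0.3, -1.6]
gripper_width: 0.147
```

```bash
python3 -m inch '[[[0,0.7,0,0,0,0],[0,0.6,0,0,0,0],[0,0,0,0,0,0],[0,0,0,0,0,0]]]'
```

```text
time: 29.1
ee_pos: [597.5, -224.6, 133.1]
tool_rot: [-90.0, 0.0, 93.0]
wrist_force: [-3.3, 1.1, 4.8]
gripper_width: 0.146
```

```bash
python3 -m inch '[[[0,0,0,0,2,0],[0,0,0,0,3,0],[0,0,0,0,3,0],[0,0,0,0,2,0],[0,0,0,0,0,0]]]'
python3 -m inch '[[[0,0,0,0,3,0],[0,0,0,0,4,0],[0,0,0,0,3,0],[0,0,0,0,0,0]]]'
```

```text
time: 29.6
ee_pos: [597.8, -224.4, 133.2]
tool_rot: [-90.0, 0.0, 83.0]
wrist_force: [-0.9, 0.8, 5.2]
gripper_width: 0.146
time: 30.0
ee_pos: [597.8, -224.3, 133.1]
tool_rot: [-90.0, -0.0, 72.9]
wrist_force: [-0.7, 1.4, 5.3]
gripper_width: 0.145
```

```bash
python3 -m inch '[[[0,0,0,0,3,0],[0,0,0,0,4,0],[0,0,0,0,4,0],[0,0,0,0,4,0],[0,0,0,0,3,0],[0,0,0,0,0,0]]]'
python3 - <<'E'
from h import *
o=env.observe();print(o["tool_rot"],o["wrist_torque"])
s=snap("wrist"); save(s,"w10")
t=snap("top"); save(t,"t10"); cv2.imwrite("pics/t10c.png",cv2.resize(t["frame"][205:305,380:500,::-1],None,fx=6,fy=6,interpolation=cv2.INTER_CUBIC))
E
```

```text
time: 30.6
ee_pos: [598.0, -224.2, 133.1]
tool_rot: [-90.0, -0.0, 55.0]
wrist_force: [1.2, 2.1, 5.6]
gripper_width: 0.143
[-90.  -0.  55.] [ 0.5 -0.  -0.1]
```

View pics/w10.png

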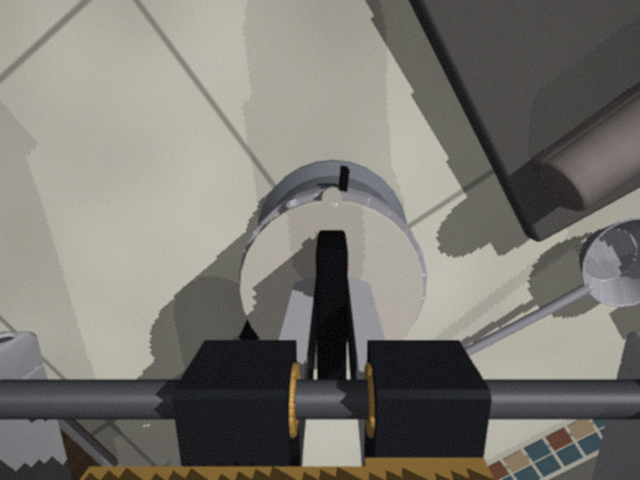

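View pics/t10c.png

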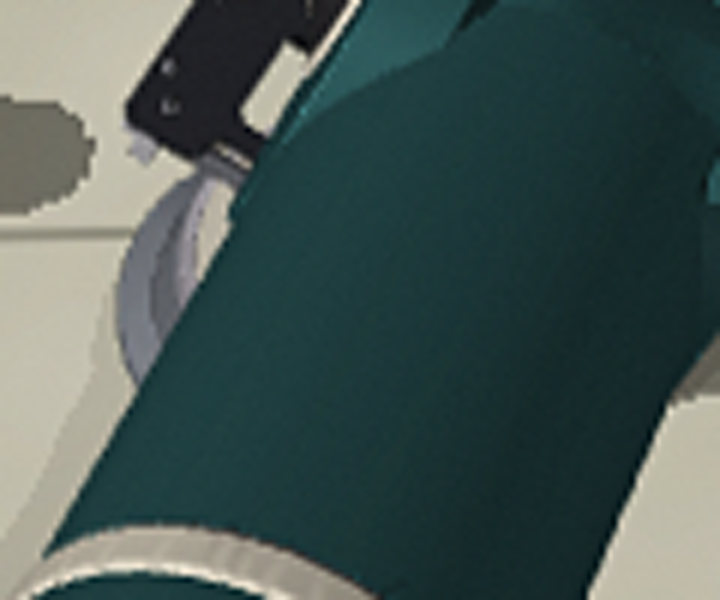

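```bash
python3 -m inch '[[[0,0,0,0,3,0],[0,0,0,0,3,0],[0,0,0,0,0,0],[0,0,0,0,0,0]]]'
python3 - <<'E'
from h import *
o=env.observe();print(o["tool_rot"],o["wrist_torque"])
s=snap("wrist"); save(s,"w11"); f=s["frame"][:,:,::-1]; cv2.imwrite("pics/w11c.png",cv2.resize(f[140:300,235:425],None,fx=3.7,fy=3.7,interpolation=cv2.INTER_CUBIC))
t=snap("side"); save(t,"s11")
E
```

```text
time: 31.1
ee_pos: [597.9, -224.4, 133.1]
tool_rot: [-90.1, -0.0, 49.1]
wrist_force: [1.1, 0.9, 4.0]
gripper_width: 0.148
[-90.1  -0.   49.1] [ 0.3 -0.1 -0. ]
```

View pics/w11c.png

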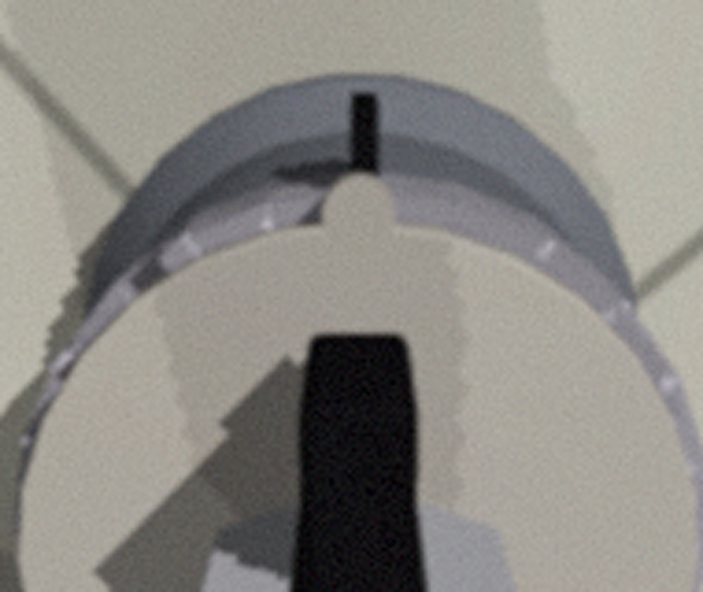

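View pics/s11.png

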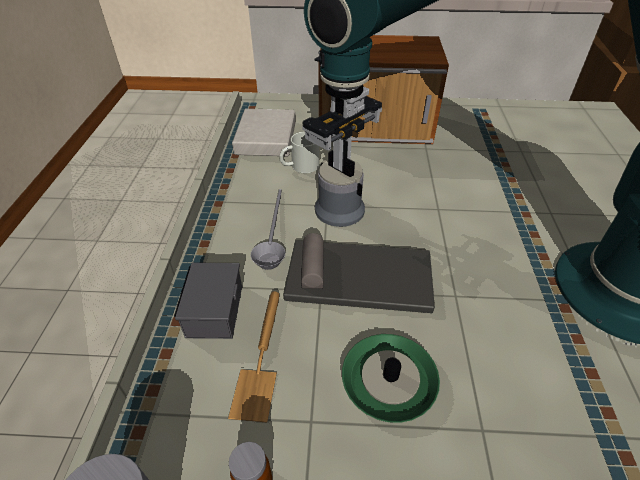

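```bash
python3 -m inch '[[[0,0,0,0,0.7,0],[0,0,0,0,0,0],[0,0,0,0,0,0],[0,0,0,0,0,0]]]'
python3 - <<'E'
from h import *
o=env.observe();print(o["time"],o["ee_pos"],o["tool_rot"],o["gripper_width"],o["wrist_force"],o["wrist_torque"])
print(env.job_done())
E
```

```text
time: 31.6
ee_pos: [597.9, -224.3, 133.1]
tool_rot: [-90.0, -0.0, 48.4]
wrist_force: [1.0, 2.6, 6.1]
gripper_width: 0.149
31.6 [ 597.9 -224.3  133.1] [-90.   -0.   48.4] 0.14891520167240374 [1.  2.6 6.1] [ 0.5 -0.1  0.1]
the job is handed in; nothing more can be done
None
```

I swapped the two tops and handed the job in at 31.6 s of the 72 s allowed. The arm is still gripping the twist lid at the middle ribs.

**What I did:**
1. I lifted the twist lid out of the dish and parked it on the near half of the slab.
2. I moved the dust cap into the dish and let it go.
3. I regripped the lid on its axis and lowered it along the slots at yaw 3°. It seated with contact at the expected height: TCP 133.1 mm, about 5 N.
4. I turned the lid 44.6° clockwise to the middle ribs and held it there.

**Last checks:**
- **Lid position:** in the last wrist picture, taken before a final 0.7° turn, the tip pointed at the rib to within about 1°. I did not take another picture after that turn.
- **Latch:** the turn ended well short of the pin, which the tips touch only at about 77° from the slots, so the latch should not have clicked. The carrier angle has no direct reading; I worked this out from the tool angle.
- **Grip:** the opening was about 14 mm, which is the bar's width, with the lid still at seated height.
- **Dust cap:** it lay flat and roughly centred in the dish in the wrist picture after release and in the last side picture.
- **Surroundings:** the dish, muller, ladle, spatula and mug looked unmoved in the last side picture.

**Disagreements:** the top and wrist cameras put the mouth centre about 1.4 mm apart. One angle estimate, from the latch pin in the wrist view, was about 2° off the others. Neither affected the fit. The network's mouth position in the wrist view was about 6 mm off, so I used my own circle fit instead.

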